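# Anchor the bench vice with its T-toggle

### The arm

A 6-joint arm with a two-finger parallel gripper is mounted at the origin on the work surface. World frame = base frame: x ahead of the robot, y to its left, z up, the work surface at z = 0. Lengths are in m, angles in rad, forces in N, time in s.
With the tool pointing down it reaches from about 0.25 to 0.725 m from the base axis. Payload 4 kg.
Tool frame: the origin (TCP) lies midway between the tips of the shut fingers; the grasp point (between the pads) lies pinch_z behind it (pinch_z is the distance from the TCP to the grasp point, in m); z points along the fingers, y is the direction in which the jaws open and shut (so a half turn about z gives the same grasp; the last joint's range is limited). The gripper opens to 85 mm and grips with 20 to 120 N. Pads are 22 mm wide; open, the fingers measure 114 mm over their backs; the gripper's body (76 mm by 85 mm) begins 54 mm behind the grasp point. The pads swing forward as they close: fully open they stand 13 mm farther back than shut.
Start: joints at [1.165, 0.241, 0.005, 1.335, 0, 1.571], TCP at [0.197, 0.459, 0.231] pointing down, gripper open.
Joint ranges: [-2.72, 2.72], [-1.05, 1.87], [-1.09, 1.28], [-1.99, 2.15], [-1.42, 1.44], [-3.14, 3.14]. Speed limits (rad/s): [2.79, 2.79, 3.14, 3.14, 3.14, 3.14].

### API

Orientations are given as a unit quaternion [x, y, z, w].
In Python, from workcell import * gives the robot as it stands.
- The arm moves only by the tool move_arm, never from a script. Its argument "motion" is a list of rows, each a list of 3 entries, a list of its own where there are three numbers: the finger opening in mm, from 0 to 85.4, then the shift along the tool's x, y, z in units of 50 mm (1.0 is 50 mm), then the turn about the tool's z in units of 6 degrees (1.0 is 6 degrees). In form: [[claw, [dx, dy, dz], roll], ...]. A call has exactly 10 rows; each row is the pose to reach, as a shift and turn from the pose commanded when the call began, along the tool's axes at that moment; what a row does not reach only later rows make up. A row lasts 1/10 s, in which the tool goes at most 50 mm and 8.59 degrees, less where a joint would pass 70% of its speed; a pose out of reach is approached as far as the arm can. A call with a gripper value outside its range is refused whole. The fingers move at their own pace and stop on an object; the grip force is fixed at half the most. Time passes only in rows, so rows that repeat a pose let the fingers close, or fill a call up. It gives the time, the measured TCP pose, the force and the opening at its end, in the units of the state.
- get_obs(): the state, without advancing time (a new reading comes with each control period).
- camera(name): name is "scene" or "top" or "wrist"; returns a dict with "color" (420x560x3 uint8, red, green, blue), "fx", "fy", "cx", "cy" (pixels), "distortion" ([k1, k2, p1, p2, k3] as OpenCV has them; the pictures are not rectified), "rvec" (rotation vector, rad) and "tvec" (3), from world to camera coordinates, as OpenCV has them; the wrist camera has in their place "mount" (4x4, takes a point from camera to tool coordinates, whose origin is the TCP and whose axes are the flange's). Camera axes: x right, y down, z forward; pixel columns grow to the right and rows downward; lengths in m; the calibration is good to about 2 mm. A picture is of the moment at which its call begins: read the wrist's pose just before it. There is no depth.
- job_done(): hands the job in, once; it reports no verdict.
The state is a dict: "clock": time; "joint_pos": joint angles; "joint_vel": joint speeds; "tau": joint torques, N m; "eef_pos": TCP position; "tool_rot": TCP orientation; "ft_force": force on the tool from outside, world axes, zero at the start; "ft_torque": the same for the moment, N m; "grip_width": finger opening in m.
Only numpy, scipy, OpenCV 4.12 (cv2) and the standard library are available. Lean on these libraries where they do the work, as an engineer would, in place of code of your own. Each camera call takes 0.05 s, during which the arm holds its last target.

### The job

Anchor the bench vice: lift the T-toggle out of its wooden holder, pass its foot down through the slot in the vice's clamping slide, push it down against the spring, give it a quarter turn clockwise (seen from above) and let the spring raise it into its lock, crosswise to the slot, then let go. The slide is clamped somewhere beyond its scribed line, so feel for the slot gently and never press the toggle hard on the vice; leave the wrench, the can and the screw bin where they are.

Things in the scene. Friction and masses are not known exactly. Their poses are not given: they have to be found in the camera images.
- toggle: T-toggle, 0.16 kg: black handle bar 44 x 14 x 30 mm, steel stem 10 mm thick, below it a steel cross-bar foot 36 x 10 x 8 mm. Origin: centre of the foot's underside; z up the stem, x along the foot and the handle (parallel), y across them. Foot z = 0 to 8 mm, stem to 46, handle 46 to 76; collar 20 mm wide under the handle. Half a turn makes no difference. Starts upright in the holder.
- handle (a point): centre of the toggle's handle bar, 61 mm above the foot's underside, axes as the toggle's; the handle is 14 mm across y.
- holder: fixed wooden block 90 x 60 x 34 mm (x, y, z) with a slot 40 x 13 mm, long side along its x, 26 mm deep, open at the top. Origin: centre of its underside; z up. The toggle's foot stands in the slot on its floor, 8 mm above the bench.
- vice: fixed grey bench vice. Origin: on the bench, under a line scribed across the frame of the clamping slide; z up, x along the slide, y along the line. The slide is a bare steel block 56 x 60 mm (x, y), top 36 mm above the bench, in a grey frame 106 x 86 mm (x = -38 to 68), 30 mm high. Through its middle goes the slot, 12 mm wide (along the vice's x), 39 mm long (along the vice's y). More than 60 N of the toggle on the vice is too hard.
- slot_datum (a point): point above the scribed line, 36 mm above the vice's origin, level with the slot's mouth, axes as the vice's. The slot's middle lies 4 to 26 mm from here along +x, unknown where (the slide is clamped there and does not yield); along y it is at 0. The slotted lip is 8 mm thick, its underside 28 mm above the bench.
- floor_datum (a point): point on the line at the level of the sprung floor, which lies under the slot, top at rest 21 mm above the bench (6.5 N), at most pressed to 12 mm (11 N). The toggle turns only with its underside pressed below 16 mm (13.5 is right): clockwise from above, a quarter turn to a stop (5 degrees of play); anticlockwise is blocked. Let go, it rises until its underside is at 20 mm, foot caught under the lip along the vice's x.
- jaws (a point): top of the vice's jaws, between them, at x = 15, y = -138 mm from the vice's origin. Everything more than 65 mm from the origin on that side may be up to 98 mm high.
- wrench: bystander: loose steel wrench lying on the bench; origin: centre of its underside, x along it.
- can: bystander: loose can, 60 mm in diameter, 100 mm high; origin: centre of its underside.
- screw_bin: bystander: loose blue open bin 100 x 130 x 55 mm; origin: centre of its underside.

How it is judged:
By the outcome, as a careful person would: the job done as asked, in the order asked, and still so for the second after the job is handed in, with the robot touching nothing.
It also fails if it takes over 67 s, if anything falls off the work surface, if the arm or the gripper's body presses on something with over 40 N, if the wrist force passes 120 N, or if a joint passes its speed limit or range.

## Working session

There is one attempt and no reset: what is moved stays moved. The work goes in short steps, Python scripts to look and compute and a tool call to move; the robot and the scene stay as the last step left them, time stands still between calls to the robot, and variables do not carry over. Pictures are saved under pics/ and viewed, and the job is handed in when it is done.

Besides the shell and the picture viewer there is one more tool, called after "Call:" by a JSON object that holds its "method" and its "body", one argument or row to a line. move_arm: Moves the arm, as the interface text tells. Its arguments: {"type":"object","properties":{"motion":{"type":"array","items":{"type":"array"}}},"required":["motion"]}

```bash
ls; mkdir -p pics
python3 - <<'E'
from workcell import *
import cv2,pickle
o=get_obs()
for k,v in o.items(): print(k,v)
d={}
for n in ["scene","top","wrist"]:
    c=camera(n); d[n]=c
    cv2.imwrite(f"pics/{n}0.png",c["color"][:,:,::-1])
    print(n,{k:v for k,v in c.items() if k!="color"})
pickle.dump((o,d),open("s0.pkl","wb"))
try: print(pinch_z)
except Exception as e: print(e)
E
```

```text
pics
clock 0.0
joint_pos [ 1.16500273e+00  2.41436012e-01  3.72437519e-03  1.33517723e+00
 -1.14175329e-05  1.57079295e+00]
joint_vel [ 0.00156825 -0.00021547 -0.00084577  0.00095457 -0.0001931   0.00024567]
tau [-9.21040300e-04 -3.72317648e+01  2.52410066e+01  1.69096986e-02
  8.56879069e-05  1.85183256e-05]
eef_pos [0.19713112 0.45882058 0.23040149]
tool_rot [ 2.01505777e-01  9.79486767e-01 -1.02595539e-03 -2.05240876e-04]
ft_force [0.9177102  0.28444297 0.11185864]
ft_torque [-0.05556214 -0.00138342  0.00174301]
grip_width 0.08520941870957098
scene {'fx': 447.9865812048597, 'fy': 447.9865812048597, 'cx': 271.0252664687626, 'cy': 213.86435202897445, 'distortion': array([-0.01875457,  0.        ,  0.        ,  0.        ,  0.        ]), 'rvec': array([ 2.47899343,  0.64210038, -0.19986463]), 'tvec': array([-0.57224866, -0.13490973,  1.13379634])}
top {'fx': 510.4958396935762, 'fy': 510.4958396935762, 'cx': 278.06158240389254, 'cy': 215.8399642793246, 'distortion': array([-0.07775388,  0.        ,  0.        ,  0.        ,  0.        ]), 'rvec': array([ 2.21688061, -2.16198133,  0.06057957]), 'tvec': array([0.06922135, 0.64469741, 1.34310539])}
wrist {'fx': 358.7433408714238, 'fy': 358.7433408714238, 'cx': 282.3598438922657, 'cy': 208.86552648839884, 'distortion': array([-0.05082099,  0.        ,  0.        ,  0.        ,  0.        ]), 'mount': array([[ 2.66277004e-04, -9.66443413e-01, -2.56879464e-01,
         6.46967763e-02],
       [ 9.99999895e-01,  1.61583301e-04,  4.28667428e-04,
         1.06056132e-04],
       [-3.72775381e-04, -2.56879551e-01,  9.66443354e-01,
        -1.41939425e-01],
       [ 0.00000000e+00,  0.00000000e+00,  0.00000000e+00,
         1.00000000e+00]])}
0.0187
```

View pics/scene0.png

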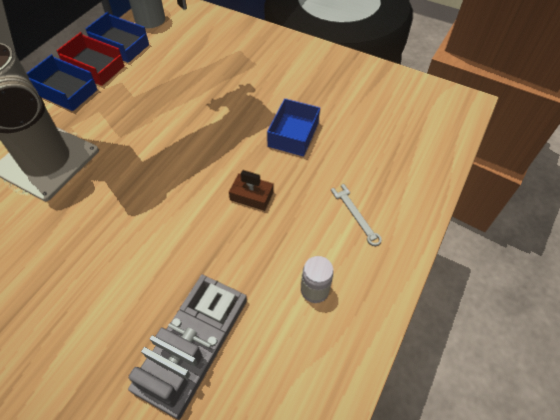

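View pics/top0.png

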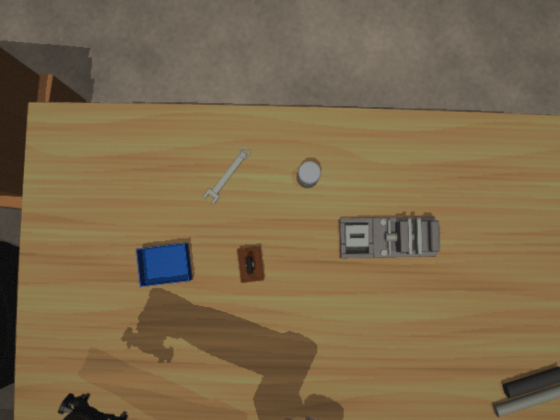

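View pics/wrist0.png

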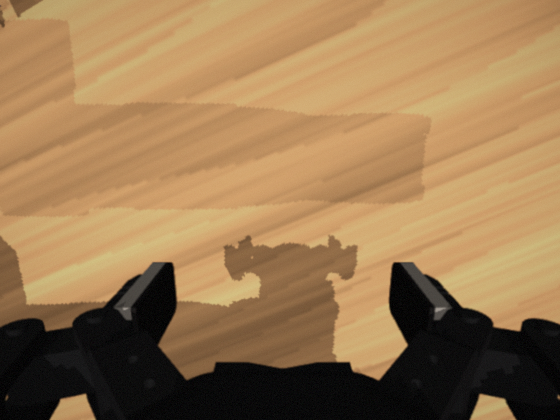

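Scene: holder around (252,190), vice slide at (215,300). Top: holder (251,263), slide (357,237) with the jaws to its right, bin (164,264), can (309,173), wrench (228,177). Next come zoomed crops and ray casts.

```bash
cat > h.py <<'E'
import numpy as np,cv2
from scipy.spatial.transform import Rotation as R
def K(c): return np.array([[c["fx"],0,c["cx"]],[0,c["fy"],c["cy"]],[0,0,1.]])
def extr(c,o=None):
    # returns Rcw (cam->world), cam centre
    if "rvec" in c:
        r=cv2.Rodrigues(c["rvec"])[0]; return r.T,-r.T@c["tvec"]
    M=c["mount"]; Rt=R.from_quat(o["tool_rot"]).as_matrix()
    return Rt@M[:3,:3], Rt@M[:3,3]+o["eef_pos"]
def cast(c,px,z,o=None):
    px=np.array(px,float).reshape(-1,1,2)
    n=cv2.undistortPoints(px,K(c),c["distortion"]).reshape(-1,2)
    Rc,p=extr(c,o); d=np.c_[n,np.ones(len(n))]@Rc.T
    return p+d*((z-p[2])/d[:,2])[:,None]
def proj(c,P,o=None):
    Rc,p=extr(c,o); r=Rc.T
    return cv2.projectPoints(np.array(P,float).reshape(-1,3),cv2.Rodrigues(r)[0],-r@p,K(c),c["distortion"])[0].reshape(-1,2)
E
python3 - <<'E'
import pickle,cv2,numpy as np
from h import *
o,d=pickle.load(open("s0.pkl","rb"))
t=d["top"]
def crop(n,x0,y0,w,h,s,f):
    im=d[n]["color"][y0:y0+h,x0:x0+w,::-1]
    cv2.imwrite(f,cv2.resize(im,None,fx=s,fy=s,interpolation=cv2.INTER_CUBIC))
crop("top",230,235,45,55,10,"pics/c_hold.png")
crop("top",335,205,110,65,7,"pics/c_vice.png")
crop("scene",120,160,160,170,3.5,"pics/c_scene.png")
print(cast(t,[(251,263),(357,237),(420,237),(164,264),(309,173)],0))
E
```

```text
[[ 0.51482889  0.15513421  0.        ]
 [ 0.59193229 -0.12934956  0.        ]
 [ 0.59600329 -0.30111347  0.        ]
 [ 0.50570673  0.39064738  0.        ]
 [ 0.76274878  0.00421648  0.        ]]
```

View pics/c_hold.png

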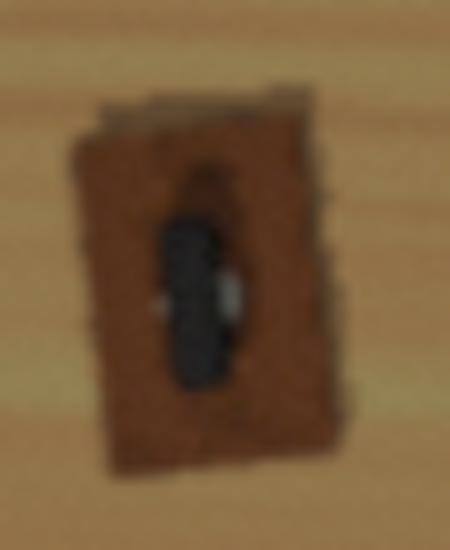

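View pics/c_vice.png

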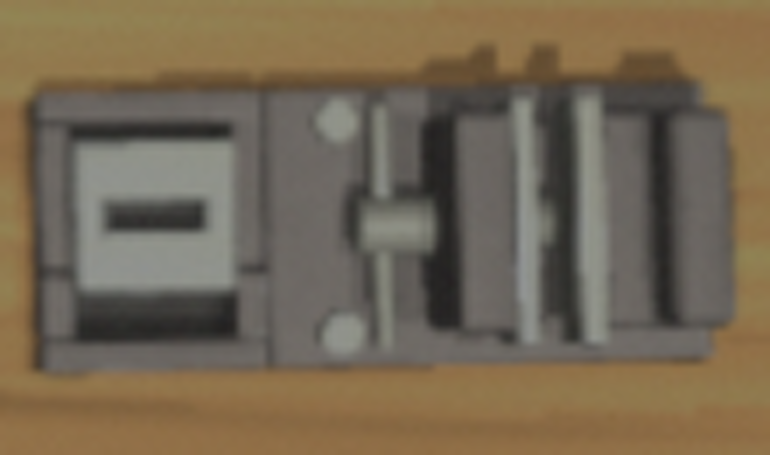

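View pics/c_scene.png

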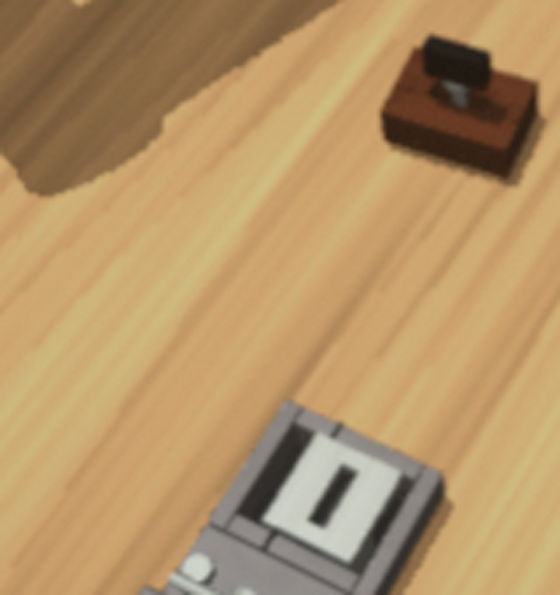

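Run:
```python
import pickle,cv2,numpy as np
from h import *
o,d=pickle.load(open("s0.pkl","rb"))
for n in ["top","scene"]:
    c=d[n]; print(n,"cam",extr(c)[1].round(3))
t=d["top"]
def toW(pts,x0,y0,s,z): 
    p=(np.array(pts,float)+.5)/s-.5+[x0,y0]; return cast(t,p,z)
# holder top face corners TL,TR,BR,BL
H=toW([(75,143),(303,115),(338,452),(112,475)],230,235,10,.034); print("holder",H.round(4),H.mean(0))
hd=toW([(190,222),(203,385)],230,235,10,.084); v=hd[0]-hd[1]; print("handle",hd,hd.mean(0),np.degrees(np.arctan2(v[1],v[0])),np.linalg.norm(v))
e=(H[0]+H[1]-H[2]-H[3]); print("holder ang",np.degrees(np.arctan2(e[1],e[0])))
# vice
F=toW([(40,93),(265,90),(268,367),(43,370)],335,205,7,.030); print("frame",F.round(4),F.mean(0))
for a,b in [(0,3),(1,2)]:
    v=F[a]-F[b]; print(np.degrees(np.arctan2(v[1],v[0])),np.linalg.norm(v))
L=toW([(55,271),(252,269)],335,205,7,.030); print("line",L,L.mean(0))
S=toW([(105,203),(205,200),(205,229),(108,231)],335,205,7,.036); print("slot",S.round(4),S.mean(0))
```

```text
top cam [0.562 0.079 1.379]
scene cam [ 0.865 -0.372  0.863]
holder [[0.5522 0.191  0.034 ]
 [0.5611 0.1312 0.034 ]
 [0.473  0.1197 0.034 ]
 [0.4654 0.1788 0.034 ]] [0.51291981 0.15517109 0.034     ]
handle [[0.53334239 0.15715054 0.084     ]
 [0.49230975 0.15272318 0.084     ]] [0.51282607 0.15493686 0.084     ] 6.1582995401108525 0.041270800839392996
holder ang 7.74021896685271
frame [[ 0.6409 -0.0796  0.03  ]
 [ 0.6442 -0.165   0.03  ]
 [ 0.5395 -0.1678  0.03  ]
 [ 0.5364 -0.0827  0.03  ]] [ 0.59022631 -0.12376193  0.03      ]
1.6961343089009353 0.10455323597361926
1.506927123826312 0.10470008262801977
line [[ 0.57375885 -0.08650161  0.03      ]
 [ 0.5762938  -0.16109825  0.03      ]] [ 0.57502633 -0.12379993  0.03      ]
slot [[ 0.5997 -0.1041  0.036 ]
 [ 0.6018 -0.1419  0.036 ]
 [ 0.5908 -0.142   0.036 ]
 [ 0.5892 -0.1055  0.036 ]] [ 0.59538049 -0.12337017  0.036     ]
```

```bash
cat >> h.py <<'E'
def goto(o,xyz,yang):
    """units for row: shift in tool axes and roll, to put TCP at xyz with tool y at world angle yang(deg)"""
    Rt=R.from_quat(o["tool_rot"]).as_matrix()
    s=Rt.T@(np.array(xyz)-o["eef_pos"])/.05
    cur=np.degrees(np.arctan2(Rt[1,1],Rt[0,1]))
    r=(cur-yang+180)%360-180
    print("shift",s.round(3),"roll",round(r/6,3),"cur yang",round(cur,2),"tilt z",Rt[:,2].round(4), "tcp",o["eef_pos"].round(4),"t",o["clock"])
E
python3 - <<'E'
from workcell import *
from h import *
goto(get_obs(),(.513,.155,.19),97.5)
E
```

```text
shift [-8.203 -3.091  0.817] roll -5.125 cur yang 66.75 tilt z [-6.0e-04 -1.5e-03 -1.0e+00] tcp [0.1972 0.459  0.2306] t 0.15
```

Call:
{"method": "move_arm", "body": {
  "motion": [
    [60, [-0.4, -0.15, 0.04], -0.3],
    [60, [-1.2, -0.45, 0.12], -0.8],
    [60, [-2.1, -0.8, 0.21], -1.3],
    [60, [-3.1, -1.17, 0.3], -1.9],
    [60, [-4.1, -1.55, 0.4], -2.6],
    [60, [-5.1, -1.92, 0.5], -3.2],
    [60, [-6.1, -2.3, 0.6], -3.8],
    [60, [-7.1, -2.67, 0.7], -4.4],
    [60, [-7.9, -2.97, 0.8], -5.0],
    [60, [-8.2, -3.09, 0.82], -5.1]
  ]
}}

```text
clock: 1.15
eef_pos: [0.515, 0.1526, 0.1893]
tool_rot: [-0.063, 0.998, -0.0, -0.0]
ft_force: [0.3, 0.0, -0.1]
grip_width: 0.0601
```

Run:
```python
from workcell import *
from h import *
import pickle
o=get_obs(); goto(o,(.513,.155,.19),97.5); print(o["joint_pos"].round(3),o["joint_vel"].round(3),o["ft_force"])
c=camera("wrist"); pickle.dump((o,c),open("w1.pkl","wb")); cv2.imwrite("pics/w1.png",c["color"][:,:,::-1])
```

```text
shift [ 0.033  0.053 -0.014] roll -0.046 cur yang 97.23 tilt z [-5.e-04 -9.e-04 -1.e+00] tcp [0.515  0.1526 0.1893] t 1.15
[ 2.88e-01  3.35e-01  2.40e-02  1.26e+00 -1.00e-03  1.62e-01] [-0.419  0.244  0.293  0.064  0.027 -0.503] [ 0.28903243  0.00265461 -0.0977731 ]
```

View pics/w1.png

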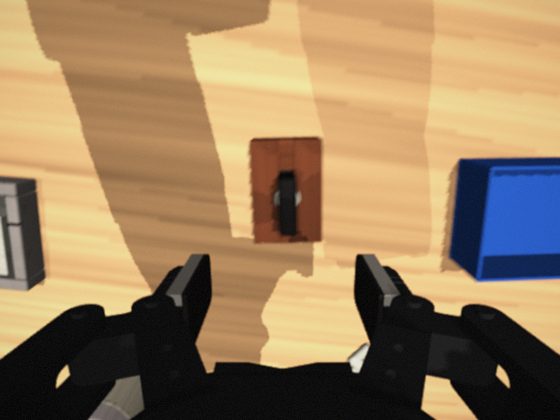

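The handle is at about (287,203), centred on the holder at (286,190) between the fingers. I'll measure the black top face by mask.

Run:
```python
from workcell import *
from h import *
import pickle
o,c=pickle.load(open("w1.pkl","rb"))
im=c["color"].astype(int); m=np.zeros(im.shape[:2],np.uint8)
m[160:243,255:318]=(im[160:243,255:318].max(2)<45)
n,l,s,ce=cv2.connectedComponentsWithStats(m); print(s[1:],ce[1:])
k=1+s[1:,4].argmax(); ys,xs=np.where(l==k)
print(cv2.minAreaRect(np.c_[xs,ys].astype(np.float32)))
cv2.imwrite("pics/w1c.png",cv2.resize(c["color"][120:260,230:340,::-1],None,fx=4,fy=4,interpolation=cv2.INTER_CUBIC))
```

```text
[[ 277  171   20   65 1037]] [[286.68177435 203.512054  ]]
((285.711669921875, 203.2144012451172), (64.06718444824219, 18.505830764770508), 87.87889862060547)
```

View pics/w1c.png

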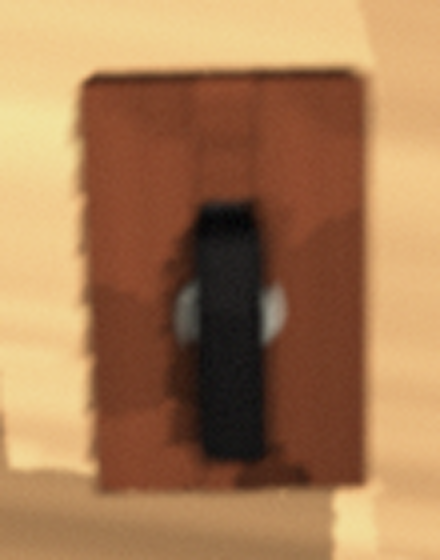

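Run:
```python
from workcell import *
from h import *
import pickle
o,c=pickle.load(open("w1.pkl","rb"))
def W(p,z): return cast(c,(np.array(p,float)+.5)/4-.5+[230,120],z,o)
h=W([(198,237),(260,237),(266,460),(205,462)],.084); v=h[0]+h[1]-h[2]-h[3]
print(h.round(4),h.mean(0),np.degrees(np.arctan2(v[1],v[0])),np.linalg.norm(v)/2)
h=W([(85,80),(362,75),(365,485),(98,490)],.034); v=h[0]+h[1]-h[2]-h[3]
print(h.round(4),h.mean(0),np.degrees(np.arctan2(v[1],v[0])),np.linalg.norm(v)/2)
goto(get_obs(),(.513,.1545,.058),97)
```

```text
[[0.4948 0.1477 0.084 ]
 [0.4934 0.1585 0.084 ]
 [0.534  0.1651 0.084 ]
 [0.5358 0.1541 0.084 ]] [0.51449321 0.15635306 0.084     ] -170.93425627974696 0.04125278528459939
[[0.4743 0.1215 0.034 ]
 [0.4662 0.1775 0.034 ]
 [0.5538 0.1916 0.034 ]
 [0.5623 0.1336 0.034 ]] [0.51416288 0.15603417 0.034     ] -171.49885216221466 0.08877911288857389
shift [0.07  0.095 2.618] roll 0.008 cur yang 97.05 tilt z [ 0.001  -0.0028 -1.    ] tcp [0.5169 0.1506 0.1889] t 1.2
```

Call:
{"method": "move_arm", "body": {
  "motion": [
    [50, [0, 0, 0.2], -0.15],
    [50, [0, 0, 0.6], -0.15],
    [45, [0, 0, 1.1], -0.15],
    [45, [0, 0, 1.6], -0.15],
    [40, [0, 0, 2.1], -0.15],
    [40, [0, 0, 2.5], -0.15],
    [40, [0, 0, 2.64], -0.15],
    [40, [0, 0, 2.64], -0.15],
    [40, [0, 0, 2.64], -0.15],
    [0, [0, 0, 2.64], -0.15]
  ]
}}

```text
clock: 2.2
eef_pos: [0.514, 0.1562, 0.0596]
tool_rot: [-0.072, 0.997, 0.0, 0.001]
ft_force: [0.6, -0.1, -0.1]
grip_width: 0.0264
```

Run:
```python
from workcell import *
from h import *
import pickle
o=get_obs(); goto(o,(.5137,.1555,.058),98.3); print(o["ft_force"],o["grip_width"])
c=camera("wrist"); pickle.dump((o,c),open("w2.pkl","wb")); cv2.imwrite("pics/w2.png",c["color"][:,:,::-1])
```

```text
shift [ 0.008 -0.013  0.032] roll -0.003 cur yang 98.28 tilt z [ 2.4e-03  8.0e-04 -1.0e+00] tcp [0.514  0.1562 0.0596] t 2.2
[ 0.60877758 -0.09577696 -0.14901759] 0.026393727560601397
```

View pics/w2.png

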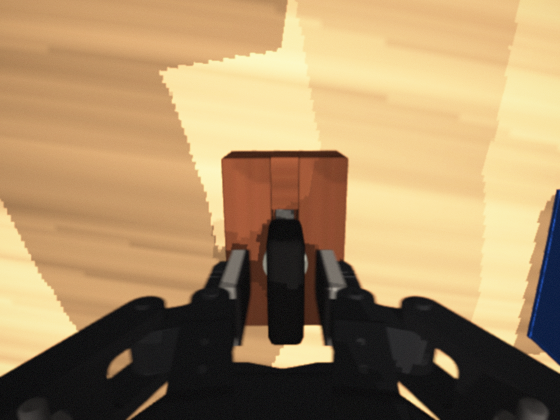

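The handle, (285,280), sits centred between the closing fingers. Next I finish closing and lift.

Call:
{"method": "move_arm", "body": {
  "motion": [
    [0, [0, 0, 0], 0],
    [0, [0, 0, 0], 0],
    [0, [0, 0, 0], 0],
    [0, [0, 0, -0.1], 0],
    [0, [0, 0, -0.3], 0],
    [0, [0, 0, -0.6], 0],
    [0, [0, 0, -1.0], 0],
    [0, [0, 0, -1.4], 0],
    [0, [0, 0, -1.6], 0],
    [0, [0, 0, -1.6], 0]
  ]
}}

```text
clock: 3.25
eef_pos: [0.5141, 0.1558, 0.14]
tool_rot: [-0.072, 0.997, 0.0, 0.002]
ft_force: [-0.8, -0.5, -1.6]
grip_width: 0.013
```

Run:
```python
from workcell import *
from h import *
import pickle
o=get_obs(); goto(o,(.5955,-.1234,.16),181.7); print(o["ft_force"],o["grip_width"])
c=camera("wrist"); pickle.dump((o,c),open("w3.pkl","wb")); cv2.imwrite("pics/w3.png",c["color"][:,:,::-1])
```

```text
shift [-0.811 -5.76  -0.399] roll -13.909 cur yang 98.24 tilt z [ 3.1e-03  9.0e-04 -1.0e+00] tcp [0.5141 0.1558 0.14  ] t 3.25
[-0.84494734 -0.48922608 -1.61332101] 0.01300152812523381
```

View pics/w3.png

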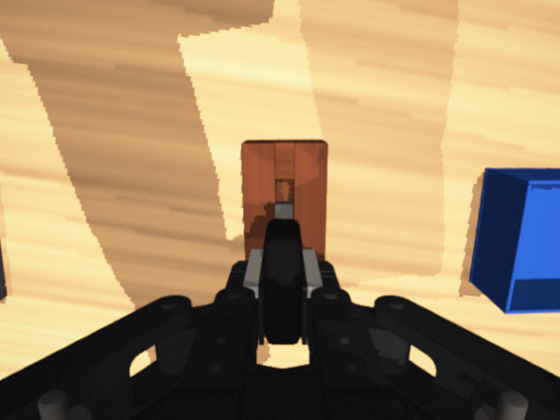

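The toggle is lifted: grip 13 mm, foot tip visible at (285,211), foot and handle aligned. Next move: above the slot.

Call:
{"method": "move_arm", "body": {
  "motion": [
    [0, [-0.03, -0.2, -0.1], -0.5],
    [0, [-0.1, -0.6, -0.25], -1.7],
    [0, [-0.2, -1.2, -0.4], -3.0],
    [0, [-0.3, -1.9, -0.4], -4.3],
    [0, [-0.4, -2.6, -0.4], -5.6],
    [0, [-0.5, -3.3, -0.4], -6.9],
    [0, [-0.6, -4.0, -0.4], -8.2],
    [0, [-0.7, -4.7, -0.4], -9.5],
    [0, [-0.75, -5.3, -0.4], -10.8],
    [0, [-0.8, -5.7, -0.4], -12.1]
  ]
}}

```text
clock: 4.3
eef_pos: [0.5928, -0.1229, 0.1563]
tool_rot: [-0.65, 0.76, 0.001, -0.001]
ft_force: [0.6, 0.6, -2.9]
grip_width: 0.0128
```

Run:
```python
from workcell import *
from h import *
o=get_obs(); goto(o,(.5955,-.1234,.16),181.7); print(o["ft_force"],o["grip_width"],o["joint_pos"].round(2))
```

```text
shift [ 0.001 -0.055 -0.075] roll -1.775 cur yang 171.05 tilt z [-3.1e-03  1.0e-04 -1.0e+00] tcp [ 0.5928 -0.1229  0.1563] t 4.3
[ 0.56600908  0.62653238 -2.85179497] 0.012800783080837982 [-0.2   0.49  0.17  1.26 -0.   -1.62]
```

Call:
{"method": "move_arm", "body": {
  "motion": [
    [0, [0.03, -0.01, 0], -0.9],
    [0, [0.05, -0.03, 0], -1.6],
    [0, [0.05, -0.03, 0], -1.8],
    [0, [0.05, -0.03, 0], -1.8],
    [0, [0.05, -0.03, 0], -1.8],
    [0, [0.05, -0.03, 0], -1.8],
    [0, [0.05, -0.03, 0], -1.8],
    [0, [0.05, -0.03, 0], -1.8],
    [0, [0.05, -0.03, 0], -1.8],
    [0, [0.05, -0.03, 0], -1.8]
  ]
}}

```text
clock: 5.3
eef_pos: [0.5947, -0.1234, 0.1584]
tool_rot: [0.717, -0.697, 0.0, -0.0]
ft_force: [0.7, 0.1, -0.6]
grip_width: 0.0128
```

Run:
```python
from workcell import *
from h import *
import pickle
o=get_obs(); goto(o,(.5955,-.1234,.16),181.7); print(o["ft_force"],o["ft_torque"],o["grip_width"],o["joint_pos"].round(2))
d={}
for n in ["wrist","scene","top"]:
    c=camera(n); d[n]=c; cv2.imwrite(f"pics/{n}4.png",c["color"][:,:,::-1])
pickle.dump((o,d),open("s4.pkl","wb"))
```

```text
shift [ 0.001 -0.016 -0.032] roll -0.009 cur yang -178.35 tilt z [ 2.e-04 -0.e+00 -1.e+00] tcp [ 0.5947 -0.1234  0.1584] t 5.3
[ 0.66940967  0.12885973 -0.59198758] [0.0025362  0.00981634 0.03990186] 0.012818546889352866 [-0.2   0.49  0.18  1.26  0.   -1.8 ]
```

View pics/wrist4.png

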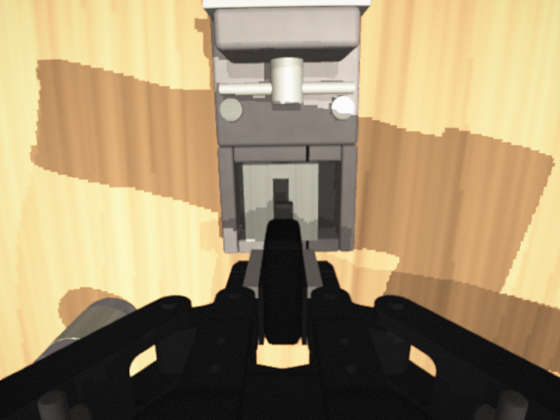

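View pics/scene4.png

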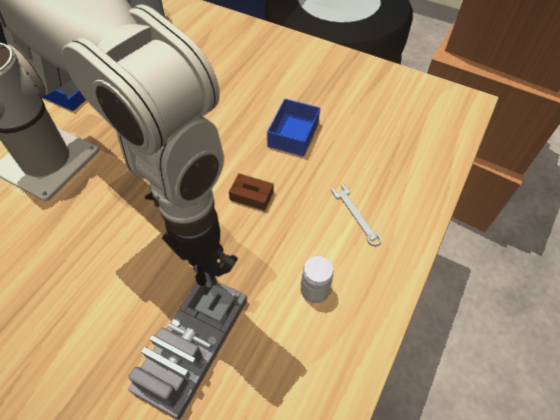

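Wrist view: slot's far end is at (281,188), foot tip at (283,207), slide edges at columns ~243 and 318. I'll zoom for sub-pixel edges.

Run:
```python
import pickle
from h import *
o,d=pickle.load(open("s4.pkl","rb"));c=d["wrist"]
cv2.imwrite("pics/w4c.png",cv2.resize(c["color"][140:260,215:355,::-1],None,fx=5,fy=5,interpolation=cv2.INTER_CUBIC))
g=c["color"].astype(int).mean(2)
for r in [166,170,182,188,192,204,206,209,212]: print(r,g[r,236:326].astype(int).tolist() if r in(166,170) else g[r,268:300].astype(int).tolist())
```

```text
166 [49, 54, 54, 61, 62, 70, 115, 169, 176, 176, 178, 178, 176, 171, 172, 174, 178, 175, 175, 174, 176, 179, 179, 178, 181, 181, 179, 182, 181, 178, 174, 179, 177, 180, 179, 180, 183, 180, 181, 183, 181, 179, 181, 181, 181, 184, 182, 182, 183, 182, 182, 184, 182, 183, 179, 179, 183, 182, 177, 175, 177, 180, 180, 181, 177, 179, 181, 181, 181, 184, 184, 183, 183, 182, 180, 180, 180, 177, 180, 182, 181, 169, 122, 70, 63, 63, 62, 61, 60, 64]
170 [50, 52, 57, 62, 62, 65, 104, 169, 179, 178, 176, 178, 175, 174, 173, 172, 178, 178, 175, 176, 178, 179, 178, 180, 182, 182, 181, 181, 181, 178, 179, 178, 175, 178, 178, 182, 184, 181, 183, 181, 182, 183, 182, 180, 183, 183, 182, 180, 179, 182, 180, 182, 182, 179, 180, 180, 180, 178, 177, 174, 177, 179, 181, 179, 176, 180, 180, 180, 178, 179, 182, 182, 182, 181, 181, 180, 176, 177, 179, 180, 180, 170, 122, 77, 62, 63, 63, 65, 65, 63]
182 [177, 176, 177, 178, 159, 91, 57, 62, 60, 63, 63, 60, 63, 62, 65, 60, 60, 65, 58, 61, 109, 168, 181, 176, 178, 176, 176, 171, 173, 177, 178, 177]
188 [172, 175, 176, 178, 161, 91, 60, 60, 62, 61, 63, 58, 62, 61, 57, 61, 59, 62, 60, 66, 108, 167, 178, 177, 175, 173, 175, 171, 172, 175, 178, 177]
192 [172, 172, 176, 178, 163, 101, 56, 51, 52, 53, 58, 55, 55, 53, 55, 55, 54, 55, 58, 68, 111, 170, 179, 177, 176, 178, 176, 171, 172, 173, 176, 176]
204 [134, 135, 136, 136, 130, 98, 55, 47, 49, 49, 46, 50, 51, 51, 53, 52, 53, 54, 54, 51, 50, 48, 48, 49, 85, 139, 168, 171, 171, 174, 174, 175]
206 [132, 134, 138, 137, 128, 96, 54, 51, 60, 58, 59, 60, 60, 62, 62, 62, 63, 62, 61, 63, 60, 61, 58, 60, 87, 138, 167, 170, 171, 173, 175, 177]
209 [136, 134, 136, 135, 130, 97, 56, 41, 48, 46, 48, 48, 48, 49, 49, 47, 51, 52, 48, 49, 48, 47, 49, 56, 89, 139, 168, 170, 170, 174, 174, 174]
212 [136, 133, 134, 137, 135, 109, 60, 41, 47, 48, 47, 49, 48, 48, 50, 48, 50, 48, 47, 48, 46, 48, 50, 53, 82, 135, 164, 164, 167, 172, 174, 174]
```

View pics/w4c.png

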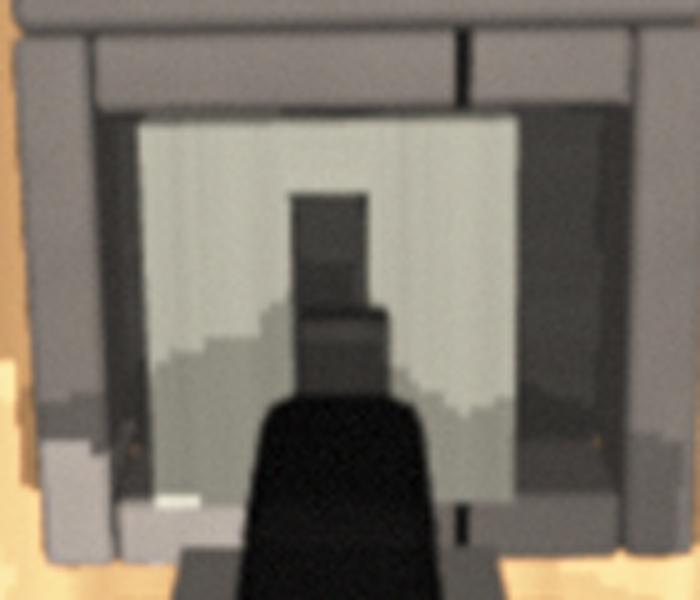

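Run:
```python
import pickle
from h import *
o,d=pickle.load(open("s4.pkl","rb"));c=d["wrist"]
Rt=R.from_quat(o["tool_rot"]).as_matrix(); tcp=o["eef_pos"]
T=lambda px,z:(cast(c,px,z,o)-tcp)@Rt*1000
zf=tcp[2]-.0425
print("foot L,R,end(top)", T([(275.4,208),(292.5,208),(283.9,204.1)],zf).round(2))
print("foot end bottom", T([(283.9,201.8)],zf-.008).round(2))
print("slot L,R @188/182", T([(272.6,188),(288.1,188),(272.55,182),(288.1,182),(280.3,178.6)],.036).round(2))
print("slide L,R,far", T([(242.3,170),(318.2,170),(280.3,164)],.036).round(2))
print("handle", T([(264.5,240),(301.5,240)],tcp[2]+.026).round(2))
# frame corners z=.03 far L/R and line ends
cr=lambda p:(np.array(p,float)+.5)/5-.5+[215,140]
print("line far,near", cast(c,cr([(462,65),(461,525)]),.030,o).round(4))
print("frame L/R at far", cast(c,cr([(18,60),(42,555),(625,548),(685,550)]),.030,o).round(4))
```

```text
foot L,R,end(top) [[16.27 -3.96 42.5 ]
 [16.28  5.14 42.5 ]
 [18.42  0.56 42.5 ]]
foot end bottom [[17.7  0.6 50.5]]
slot L,R @188/182 [[ 10.62  -7.52 122.42]
 [ 10.62   4.13 122.42]
 [ 15.2   -7.53 122.42]
 [ 15.2    4.11 122.42]
 [ 17.77  -1.73 122.42]]
slide L,R,far [[ 24.25 -29.92 122.42]
 [ 24.26  26.41 122.41]
 [ 28.7   -1.71 122.42]]
handle [[ 23.1   -6.44 -26.  ]
 [ 23.1    6.24 -26.  ]]
line far,near [[ 0.5775 -0.1604  0.03  ]
 [ 0.5742 -0.0871  0.03  ]]
frame L/R at far [[ 0.6441 -0.1592  0.03  ]
 [ 0.6415 -0.0799  0.03  ]
 [ 0.5476 -0.0839  0.03  ]
 [ 0.5378 -0.0838  0.03  ]]
```

Slot is about -1.7 mm in tool x and -2.0 mm in tool y from the foot. I'll shift, go down to ~7 mm above the slide and look again.

Call:
{"method": "move_arm", "body": {
  "motion": [
    [0, [-0.03, -0.04, 0.1], 0],
    [0, [-0.03, -0.04, 0.3], 0],
    [0, [-0.03, -0.04, 0.5], 0],
    [0, [-0.03, -0.04, 0.7], 0],
    [0, [-0.03, -0.04, 0.9], 0],
    [0, [-0.03, -0.04, 1.1], 0],
    [0, [-0.03, -0.04, 1.2], 0],
    [0, [-0.03, -0.04, 1.25], 0],
    [0, [-0.03, -0.04, 1.25], 0],
    [0, [-0.03, -0.04, 1.25], 0]
  ]
}}

```text
clock: 6.45
eef_pos: [0.597, -0.122, 0.0963]
tool_rot: [0.717, -0.697, 0.0, -0.0]
ft_force: [-0.6, -0.2, -1.1]
grip_width: 0.0126
```

```bash
cat > look.py <<'E'
import sys,pickle
from workcell import *
from h import *
n=sys.argv[1]; x0,y0,w,hh,s=map(int,sys.argv[2:7])
o=get_obs(); goto(o,(.596,-.122,.066),181.7); print(o["ft_force"].round(2),o["ft_torque"].round(3),o["grip_width"])
c=camera("wrist"); pickle.dump((o,c),open(f"w{n}.pkl","wb"))
cv2.imwrite(f"pics/w{n}.png",c["color"][:,:,::-1])
cv2.imwrite(f"pics/w{n}c.png",cv2.resize(c["color"][y0:y0+hh,x0:x0+w,::-1],None,fx=s,fy=s,interpolation=cv2.INTER_CUBIC))
E
python3 look.py 5 215 110 140 120 5
```

```text
shift [0.    0.02  0.605] roll -0.008 cur yang -178.35 tilt z [ 9.e-04 -2.e-04 -1.e+00] tcp [ 0.597  -0.122   0.0963] t 6.45
[-0.56 -0.15 -1.1 ] [-0.014 -0.013  0.033] 0.01261756795278925
```

View pics/w5.png

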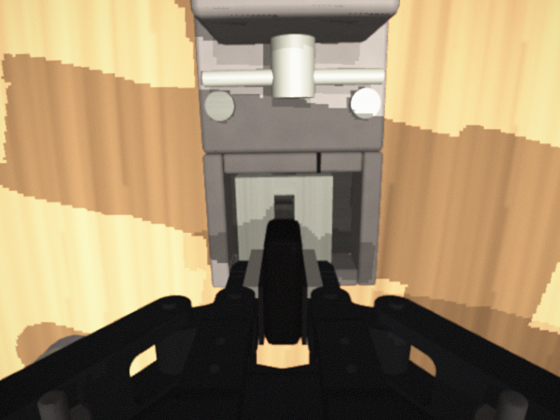

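View pics/w5c.png

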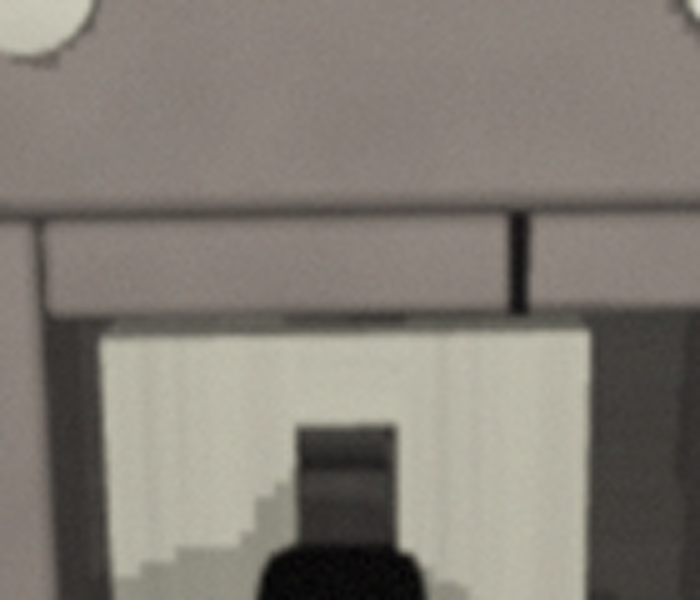

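Slot mouth spans crop columns 297–397; the foot (≈303–394) is visible over it with rows 460–545. I'll extract edges.

Run:
```python
import pickle
from h import *
o,c=pickle.load(open("w5.pkl","rb"))
g=c["color"].astype(int).mean(2)
for r in [197,199,200,203,206,210,214]: print(r,g[r,270:300].astype(int).tolist())
print(g[186:222,284].astype(int).tolist(), g[186:222,280].astype(int).tolist())
def edges(r,a,b,s):
    for cc in range(a,b):
        if (g[r,cc]-s)*(g[r,cc+1]-s)<=0: return cc+(g[r,cc]-s)/(g[r,cc]-g[r,cc+1])
for r in (178,184): print("slide",edges(r,228,242,120),edges(r,326,340,120))
# slide top edge tilt
def ve(col):
    for r in range(168,182):
        if g[r,col]<130<=g[r+1,col]: return r+(130-g[r,col])/(g[r+1,col]-g[r,col])
xs=[x for x in range(240,328,4) if ve(x)]; ys=[ve(x) for x in xs]
P=cast(c,np.c_[xs,ys],.036,o); f=np.polyfit(P[:,0],P[:,1],1); print("slide edge angle deg",np.degrees(np.arctan(f[0])),len(xs))
pickle.dump(0,open("/dev/null","wb"))
```

```text
197 [178, 179, 179, 159, 96, 61, 58, 63, 61, 61, 58, 60, 61, 61, 58, 59, 63, 57, 58, 61, 62, 60, 53, 68, 122, 170, 177, 177, 175, 177]
199 [176, 178, 180, 158, 87, 49, 47, 50, 48, 47, 51, 50, 48, 49, 46, 50, 48, 47, 48, 49, 48, 54, 61, 77, 123, 170, 178, 176, 174, 175]
200 [177, 177, 177, 161, 93, 46, 45, 45, 44, 43, 43, 46, 45, 45, 42, 44, 47, 45, 45, 45, 46, 50, 57, 75, 122, 170, 178, 176, 174, 176]
203 [176, 176, 173, 148, 89, 44, 37, 37, 39, 38, 35, 37, 38, 39, 38, 40, 41, 40, 40, 39, 35, 37, 45, 66, 119, 170, 176, 176, 174, 177]
206 [158, 156, 153, 129, 83, 60, 57, 60, 61, 59, 59, 62, 64, 64, 66, 65, 61, 61, 58, 59, 60, 59, 56, 68, 120, 170, 177, 177, 175, 176]
210 [135, 140, 139, 127, 85, 52, 48, 51, 49, 45, 50, 48, 51, 50, 53, 52, 51, 50, 50, 55, 53, 56, 55, 73, 116, 168, 178, 173, 173, 171]
214 [135, 137, 137, 129, 93, 56, 45, 49, 47, 47, 46, 49, 48, 50, 54, 48, 47, 49, 45, 47, 48, 46, 50, 66, 116, 168, 178, 175, 174, 174]
[178, 181, 180, 181, 181, 180, 181, 179, 159, 110, 72, 58, 54, 46, 42, 36, 34, 38, 53, 62, 66, 64, 62, 58, 53, 49, 48, 51, 54, 49, 51, 46, 39, 22, 12, 9] [180, 181, 181, 182, 182, 183, 180, 180, 157, 107, 69, 58, 53, 51, 43, 37, 35, 35, 52, 60, 59, 61, 59, 54, 50, 46, 48, 46, 46, 46, 47, 45, 36, 24, 12, 8]
slide 234.65806451612903 332.58793969849245
slide 234.76774193548388 332.5773195876289
slide edge angle deg 1.6646053415511264 22
```

Run:
```python
import pickle
from h import *
o,c=pickle.load(open("w5.pkl","rb"))
Rt=R.from_quat(o["tool_rot"]).as_matrix(); tcp=o["eef_pos"]
T=lambda px,z:(cast(c,px,z,o)-tcp)@Rt*1000
print("slot",T([(273.75,200),(294.05,200),(284,195)],.036).round(2))
print("slide",T([(234.7,178),(332.6,178)],.036).round(2))
print("foot end top (row 203.8)",T([(284,203.8)],tcp[2]-.0425).round(2))
for y in (-5,5): print(proj(c,tcp+Rt@np.array([.012,y/1000,.0425]),o))
o4,d=pickle.load(open("s4.pkl","rb"))
img=cv2.cvtColor(c["color"],cv2.COLOR_RGB2BGR)[190:225,265:303].astype(float)*2.2
cv2.imwrite("pics/w5d.png",cv2.resize(np.clip(img,0,255).astype(np.uint8),None,fx=16,fy=16,interpolation=cv2.INTER_CUBIC))
```

```text
slot [[16.36 -5.23 60.27]
 [16.36  6.54 60.26]
 [19.33  0.71 60.26]]
slide [[ 29.28 -27.46  60.29]
 [ 29.3   28.45  60.24]]
foot end top (row 203.8) [[18.58  0.61 42.5 ]]
[[273.49085578 215.72343407]]
[[292.18181426 215.72372084]]
```

View pics/w5d.png

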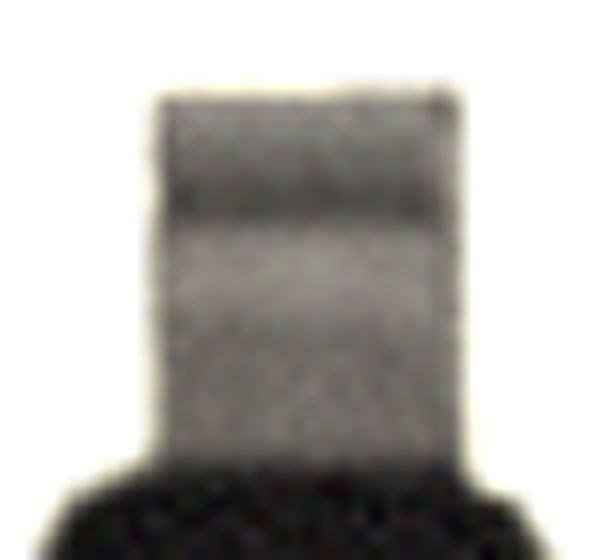

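Foot is about 0.5 mm off in tool y and in tool x. I'll correct both and descend gently, to just past the mouth.

Call:
{"method": "move_arm", "body": {
  "motion": [
    [0, [-0.01, 0.01, 0.0], 0],
    [0, [-0.01, 0.01, 0.03], 0],
    [0, [-0.01, 0.01, 0.07], 0],
    [0, [-0.01, 0.01, 0.11], 0],
    [0, [-0.01, 0.01, 0.15], 0],
    [0, [-0.01, 0.01, 0.18], 0],
    [0, [-0.01, 0.01, 0.2], 0],
    [0, [-0.01, 0.01, 0.22], 0],
    [0, [-0.01, 0.01, 0.23], 0],
    [0, [-0.01, 0.01, 0.24], 0]
  ]
}}

```text
clock: 7.5
eef_pos: [0.5961, -0.1214, 0.0838]
tool_rot: [0.717, -0.697, 0.0, -0.0]
ft_force: [-0.1, -0.4, -1.5]
grip_width: 0.0128
```

```bash
python3 look.py 6 215 110 140 120 5
```

```text
shift [0.012 0.003 0.356] roll -0.009 cur yang -178.35 tilt z [ 1.e-04 -0.e+00 -1.e+00] tcp [ 0.5961 -0.1214  0.0838] t 7.5
[-0.06 -0.37 -1.5 ] [0.054 0.009 0.031] 0.01278610802390655
```

View pics/w6c.png

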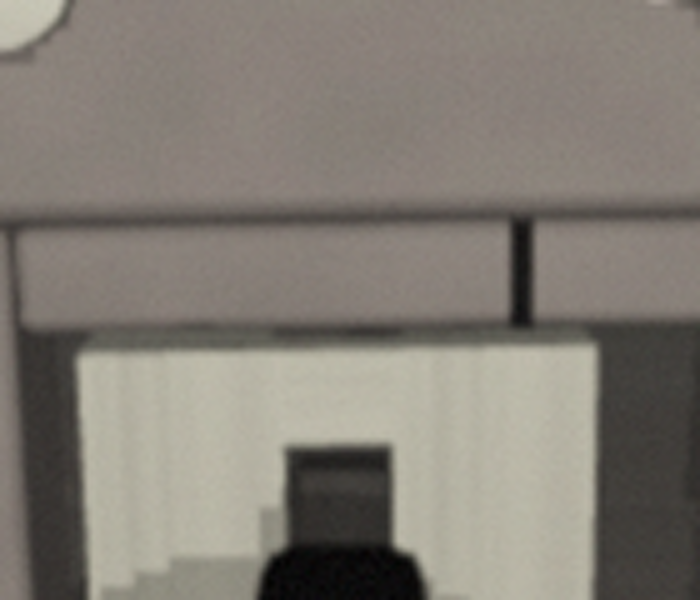

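No contact force, and the foot end lies inside the slot mouth (crop 290–390, 450). I'll continue down to just above the floor.

Call:
{"method": "move_arm", "body": {
  "motion": [
    [0, [0, 0, 0.02], 0],
    [0, [0, 0, 0.05], 0],
    [0, [0, 0, 0.08], 0],
    [0, [0, 0, 0.1], 0],
    [0, [0, 0, 0.12], 0],
    [0, [0, 0, 0.14], 0],
    [0, [0, 0, 0.16], 0],
    [0, [0, 0, 0.18], 0],
    [0, [0, 0, 0.2], 0],
    [0, [0, 0, 0.2], 0]
  ]
}}

```text
clock: 8.55
eef_pos: [0.596, -0.1213, 0.0736]
tool_rot: [0.717, -0.697, -0.0, 0.0]
ft_force: [-0.3, 0.6, -0.9]
grip_width: 0.0131
```

```bash
python3 look.py 7 215 110 140 120 5
```

```text
shift [ 0.013 -0.001  0.152] roll -0.008 cur yang -178.35 tilt z [-4.e-04  1.e-04 -1.e+00] tcp [ 0.596  -0.1213  0.0736] t 8.55
[-0.35  0.57 -0.9 ] [0.001 0.05  0.022] 0.013061341476470367
```

View pics/w7c.png

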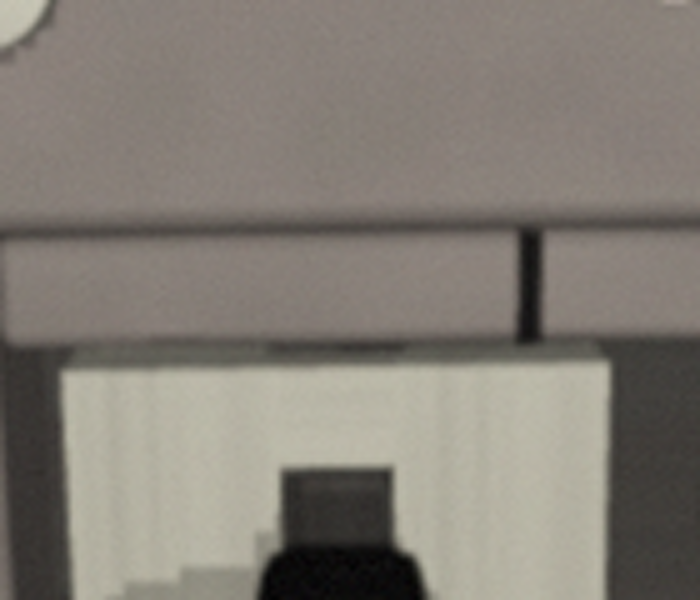

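Call:
{"method": "move_arm", "body": {
  "motion": [
    [0, [0, 0, 0.01], 0],
    [0, [0, 0, 0.02], 0],
    [0, [0, 0, 0.04], 0],
    [0, [0, 0, 0.06], 0],
    [0, [0, 0, 0.08], 0],
    [0, [0, 0, 0.1], 0],
    [0, [0, 0, 0.12], 0],
    [0, [0, 0, 0.12], 0],
    [0, [0, 0, 0.12], 0],
    [0, [0, 0, 0.12], 0]
  ]
}}

```text
clock: 9.6
eef_pos: [0.5963, -0.1214, 0.069]
tool_rot: [0.717, -0.697, 0.0, -0.0]
ft_force: [-2.2, 0.1, 6.3]
grip_width: 0.0126
```

```bash
python3 look.py 8 215 110 140 120 5
```

```text
shift [0.011 0.006 0.06 ] roll -0.009 cur yang -178.35 tilt z [ 1.e-03 -2.e-04 -1.e+00] tcp [ 0.5963 -0.1214  0.069 ] t 9.6
[-2.22  0.1   6.26] [ 0.1    0.65  -0.023] 0.012638836842101913
```

Call:
{"method": "move_arm", "body": {
  "motion": [
    [0, [0, 0, 0.02], 0],
    [0, [0, 0, 0.04], 0],
    [0, [0, 0, 0.06], 0],
    [0, [0, 0, 0.08], 0],
    [0, [0, 0, 0.1], 0],
    [0, [0, 0, 0.11], 0],
    [0, [0, 0, 0.11], 0],
    [0, [0, 0, 0.11], 0],
    [0, [0, 0, 0.11], 0],
    [0, [0, 0, 0.11], 0]
  ]
}}

```text
clock: 10.65
eef_pos: [0.5963, -0.1215, 0.064]
tool_rot: [0.717, -0.697, 0.001, -0.0]
ft_force: [-3.4, 0.9, 9.0]
grip_width: 0.0127
```

```bash
python3 look.py 9 215 110 140 120 5
```

```text
shift [ 0.011  0.007 -0.04 ] roll -0.009 cur yang -178.35 tilt z [ 1.4e-03 -3.0e-04 -1.0e+00] tcp [ 0.5963 -0.1215  0.064 ] t 10.65
[-3.44  0.9   9.05] [ 0.161  0.837 -0.036] 0.012705302285784696
```

At ~13.5 mm with a 10.5 N floor load, as expected. Turning clockwise, first half.

Call:
{"method": "move_arm", "body": {
  "motion": [
    [0, [0, 0, 0], 0.4],
    [0, [0, 0, 0], 1.2],
    [0, [0, 0, 0], 2.0],
    [0, [0, 0, 0], 2.8],
    [0, [0, 0, 0], 3.6],
    [0, [0, 0, 0], 4.4],
    [0, [0, 0, 0], 5.2],
    [0, [0, 0, 0], 6.0],
    [0, [0, 0, 0], 6.8],
    [0, [0, 0, 0], 7.5]
  ]
}}

```text
clock: 11.7
eef_pos: [0.5975, -0.1215, 0.0644]
tool_rot: [-0.395, 0.919, -0.001, 0.002]
ft_force: [-2.1, 0.4, 7.8]
grip_width: 0.0131
```

```bash
python3 look.py 10 215 110 140 120 5
```

```text
shift [ 0.028  0.014 -0.031] roll -7.536 cur yang 136.48 tilt z [ 3.8e-03 -5.0e-04 -1.0e+00] tcp [ 0.5975 -0.1215  0.0644] t 11.7
[-2.09  0.41  7.83] [ 0.182  0.447 -0.022] 0.013074424836914072
```

View pics/w10.png

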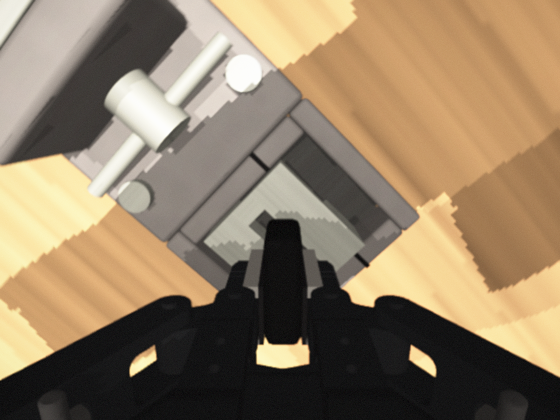

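Call:
{"method": "move_arm", "body": {
  "motion": [
    [0, [0, 0, 0], 0.8],
    [0, [0, 0, 0], 1.6],
    [0, [0, 0, 0], 2.4],
    [0, [0, 0, 0], 3.2],
    [0, [0, 0, 0], 4.0],
    [0, [0, 0, 0], 4.8],
    [0, [0, 0, 0], 5.6],
    [0, [0, 0, 0], 6.4],
    [0, [0, 0, 0], 7.1],
    [0, [0, 0, 0], 7.5]
  ]
}}

```text
clock: 12.75
eef_pos: [0.5973, -0.1214, 0.0644]
tool_rot: [-0.013, 1.0, -0.0, 0.002]
ft_force: [-1.0, 0.8, 8.2]
grip_width: 0.0129
```

```bash
python3 look.py 11 215 110 140 120 5
```

```text
shift [ 0.026 -0.011 -0.032] roll -15.027 cur yang 91.54 tilt z [ 3.4e-03 -4.0e-04 -1.0e+00] tcp [ 0.5973 -0.1214  0.0644] t 12.75
[-1.    0.81  8.23] [0.203 0.513 0.098] 0.012856034613076958
```

View pics/w11.png

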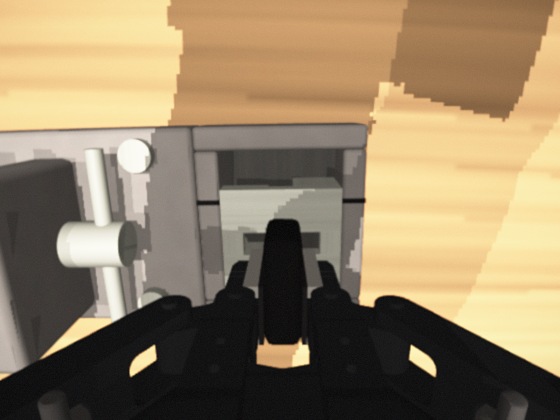

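The handle lies crosswise over the slot (slot ends visible at (245,241) and (318,241)). Raising it now with the spring.

Call:
{"method": "move_arm", "body": {
  "motion": [
    [0, [0, 0, 0], 0],
    [0, [0, 0, -0.02], 0],
    [0, [0, 0, -0.04], 0],
    [0, [0, 0, -0.06], 0],
    [0, [0, 0, -0.08], 0],
    [0, [0, 0, -0.09], 0],
    [0, [0, 0, -0.1], 0],
    [0, [0, 0, -0.1], 0],
    [0, [0, 0, -0.1], 0],
    [0, [0, 0, -0.1], 0]
  ]
}}

```text
clock: 13.8
eef_pos: [0.5972, -0.1215, 0.0689]
tool_rot: [-0.014, 1.0, -0.0, 0.002]
ft_force: [-1.4, -0.2, 6.8]
grip_width: 0.0129
```

```bash
python3 look.py 12 215 110 140 120 5
```

```text
shift [ 0.025 -0.01   0.058] roll -15.008 cur yang 91.65 tilt z [ 3.1e-03 -3.0e-04 -1.0e+00] tcp [ 0.5972 -0.1215  0.0689] t 13.8
[-1.36 -0.15  6.84] [ 0.139  0.248 -0.001] 0.012873642790981089
```

Call:
{"method": "move_arm", "body": {
  "motion": [
    [0, [0, 0, -0.01], 0],
    [0, [0, 0, -0.02], 0],
    [0, [0, 0, -0.03], 0],
    [0, [0, 0, -0.04], 0],
    [0, [0, 0, -0.04], 0],
    [0, [0, 0, -0.04], 0],
    [0, [0, 0, -0.04], 0],
    [0, [0, 0, -0.04], 0],
    [0, [0, 0, -0.04], 0],
    [0, [0, 0, -0.04], 0]
  ]
}}

```text
clock: 14.85
eef_pos: [0.5972, -0.1214, 0.0707]
tool_rot: [-0.014, 1.0, -0.0, 0.001]
ft_force: [-0.7, 0.4, 5.3]
grip_width: 0.0129
```

```bash
python3 look.py 13 215 110 140 120 5
```

```text
shift [ 0.025 -0.011  0.093] roll -15.008 cur yang 91.65 tilt z [ 3.e-03 -2.e-04 -1.e+00] tcp [ 0.5972 -0.1214  0.0707] t 14.85
[-0.75  0.36  5.33] [0.217 0.171 0.012] 0.012938322393456802
```

Call:
{"method": "move_arm", "body": {
  "motion": [
    [0, [0, 0, -0.01], 0],
    [0, [0, 0, -0.02], 0],
    [0, [0, 0, -0.02], 0],
    [0, [0, 0, -0.02], 0],
    [0, [0, 0, -0.02], 0],
    [0, [0, 0, -0.02], 0],
    [0, [0, 0, -0.02], 0],
    [0, [0, 0, -0.02], 0],
    [0, [0, 0, -0.02], 0],
    [0, [0, 0, -0.02], 0]
  ]
}}

```text
clock: 15.9
eef_pos: [0.5971, -0.1214, 0.0712]
tool_rot: [-0.014, 1.0, -0.0, 0.001]
ft_force: [0.8, 0.1, 5.9]
grip_width: 0.0129
```

```bash
python3 look.py 14 215 110 140 120 5
```

```text
shift [ 0.023 -0.011  0.104] roll -15.007 cur yang 91.66 tilt z [ 2.5e-03 -2.0e-04 -1.0e+00] tcp [ 0.5971 -0.1214  0.0712] t 15.9
[0.84 0.12 5.89] [ 0.104 -0.075 -0.01 ] 0.012857235039639573
```

Call:
{"method": "move_arm", "body": {
  "motion": [
    [0, [0, 0, -0.01], 0],
    [0, [0, 0, -0.02], 0],
    [0, [0, 0, -0.02], 0],
    [0, [0, 0, -0.02], 0],
    [0, [0, 0, -0.02], 0],
    [0, [0, 0, -0.02], 0],
    [0, [0, 0, -0.02], 0],
    [0, [0, 0, -0.02], 0],
    [0, [0, 0, -0.02], 0],
    [0, [0, 0, -0.02], 0]
  ]
}}

```text
clock: 16.95
eef_pos: [0.5963, -0.1215, 0.0716]
tool_rot: [-0.014, 1.0, -0.0, 0.0]
ft_force: [3.7, 0.3, 6.3]
grip_width: 0.013
```

```bash
python3 look.py 15 215 110 140 120 5
```

```text
shift [ 0.006 -0.01   0.112] roll -15.009 cur yang 91.65 tilt z [ 5.e-04 -2.e-04 -1.e+00] tcp [ 0.5963 -0.1215  0.0716] t 16.95
[3.74 0.32 6.35] [ 0.046 -0.896  0.044] 0.012986091447139185
```

A lateral force and moment have appeared, so the foot is against the lip. Releasing.

Call:
{"method": "move_arm", "body": {
  "motion": [
    [20, [0, 0, 0], 0],
    [30, [0, 0, 0], 0],
    [36, [0, 0, 0], 0],
    [36, [0, 0, 0], 0],
    [36, [0, 0, 0], 0],
    [36, [0, 0, 0], 0],
    [36, [0, 0, 0], 0],
    [36, [0, 0, 0], 0],
    [36, [0, 0, -0.1], 0],
    [36, [0, 0, -0.2], 0]
  ]
}}

```text
clock: 18.0
eef_pos: [0.596, -0.1214, 0.0816]
tool_rot: [-0.014, 1.0, -0.0, -0.0]
ft_force: [0.6, 0.2, 1.1]
grip_width: 0.0357
```

```bash
python3 look.py 16 215 110 140 120 5
```

```text
shift [ 0.001 -0.013  0.313] roll -15.008 cur yang 91.65 tilt z [-2.e-04 -0.e+00 -1.e+00] tcp [ 0.596  -0.1214  0.0816] t 18.0
[0.58 0.23 1.11] [-0.    -0.054  0.056] 0.03566368587667671
```

View pics/w16.png

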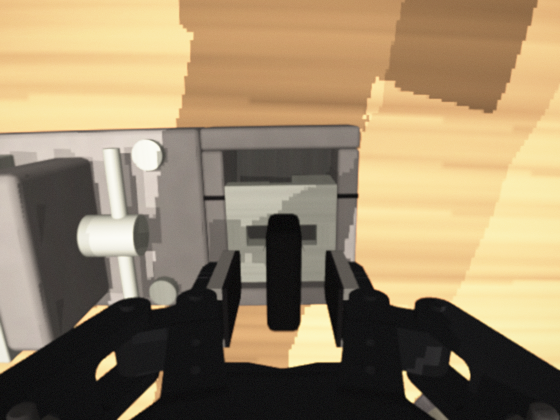

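Released; the handle stands crosswise to the slot between the open fingers. I'll retreat upward and check.

Call:
{"method": "move_arm", "body": {
  "motion": [
    [36, [0, 0, -0.2], 0],
    [36, [0, 0, -0.5], 0],
    [36, [0, 0, -0.9], 0],
    [36, [0, 0, -1.3], 0],
    [36, [0, 0, -1.7], 0],
    [36, [0, 0, -2.0], 0],
    [36, [0, 0, -2.2], 0],
    [36, [0, 0, -2.2], 0],
    [36, [0, 0, -2.2], 0],
    [36, [0, 0, -2.2], 0]
  ]
}}

```text
clock: 19.05
eef_pos: [0.5954, -0.1212, 0.1902]
tool_rot: [-0.014, 1.0, 0.0, -0.001]
ft_force: [0.4, 0.0, -0.9]
grip_width: 0.0362
```

```bash
python3 look.py 17 230 180 110 120 5
python3 - <<'E'
from workcell import *
from h import *
import pickle
for n in ["scene","top"]:
    c=camera(n); cv2.imwrite(f"pics/{n}17.png",c["color"][:,:,::-1])
    if n=="scene": cv2.imwrite("pics/s17c.png",cv2.resize(c["color"][240:340,150:270,::-1],None,fx=6,fy=6,interpolation=cv2.INTER_CUBIC))
o,c=pickle.load(open("w17.pkl","rb"))
g=c["color"].astype(int).max(2); m=(g<45).astype(np.uint8); m[260:]=0
n,l,s,ce=cv2.connectedComponentsWithStats(m)
for i in range(1,n):
    if s[i,4]>150: print(s[i],ce[i])
E
```

```text
shift [-0.016 -0.017  2.483] roll -15.008 cur yang 91.65 tilt z [-2.1e-03  5.0e-04 -1.0e+00] tcp [ 0.5954 -0.1212  0.1902] t 19.05
[ 0.36  0.03 -0.92] [-0.006 -0.021  0.012] 0.03616476699644357
[553  62   7  98 435] [556.93793103 117.68045977]
[ 271  176   24   66 1227] [282.70252649 208.13691932]
```

View pics/w17.png

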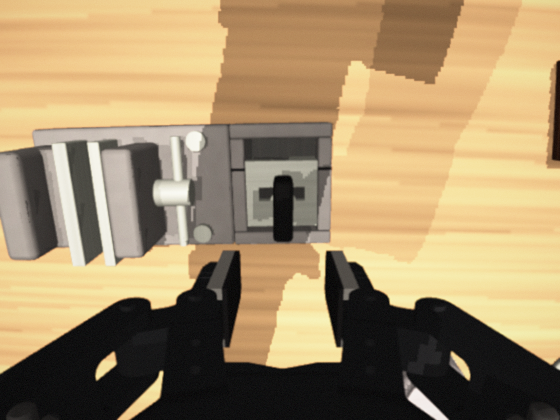

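View pics/s17c.png

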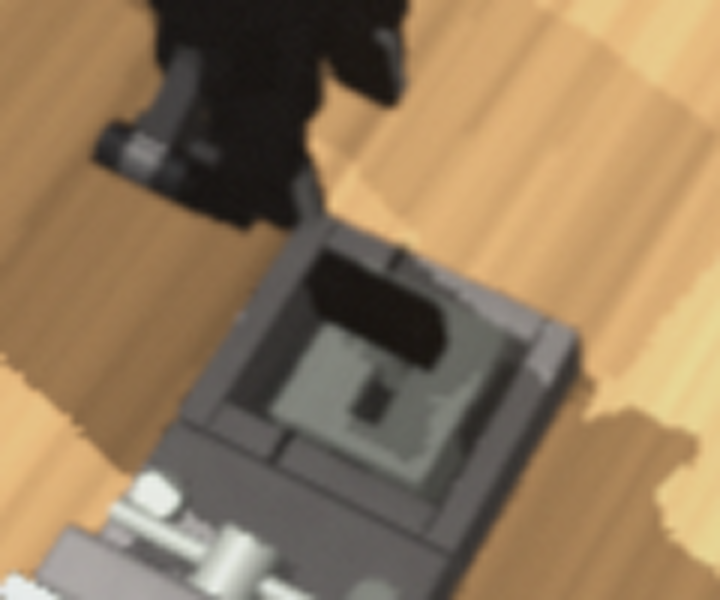

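View pics/scene17.png

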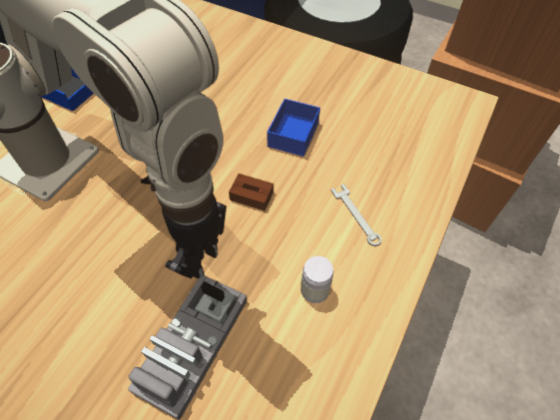

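Run:
```python
from h import *
import pickle
o,c=pickle.load(open("w17.pkl","rb"))
g=c["color"].astype(int).max(2); m=(g<45).astype(np.uint8); m[260:]=0; m[:,:260]=0; m[:,310:]=0
ct=max(cv2.findContours(m,0,1)[0],key=cv2.contourArea); print(cv2.boundingRect(ct),cv2.minAreaRect(ct))
a=np.radians(1.7); ux=np.array([np.cos(a),np.sin(a),0]); uy=np.array([-np.sin(a),np.cos(a),0])
for z in (.0135,.020,.025):
  P=[np.array([.596,-.1215,z+h])+sx*.022*ux+sy*.007*uy for h in(.076,.046) for sx in(-1,1) for sy in(-1,1)]
  q=proj(c,P,o); print(z,q.min(0).round(1),q.max(0).round(1))
```

```text
(271, 176, 24, 66) ((282.5, 208.5), (65.0, 23.0), 90.0)
0.0135 [271.4 172.2] [291.9 239.8]
0.02 [271.2 173.6] [292.1 242.9]
0.025 [270.9 174.7] [292.4 245.4]
```

```bash
python3 -c "
from workcell import *
print(job_done())"
```

```text
the job is handed in; nothing more can be done
None
```

The toggle is in the vice, turned a quarter turn clockwise and raised by the spring, and the gripper has let go and backed off. I handed the job in at about 19 s of the 67 s allowed.

- **Insertion:** I found the slot about 21 mm beyond the scribed line. The foot went in without noticeable contact.
- **Turn:** I pressed the toggle to about 13.5 mm, with roughly 10.5 N on the floor, and turned it 90° with almost no torque. The vertical force never read above about 9 N when I checked it, far under the 60 N limit.
- **Release:** During the last raise the foot touched the lip on one side, with about 4 N sideways and 0.9 N m, so I released it there.
- **Last checks:** The pictures show the handle crosswise to the slot and upright. Its near edge in the wrist picture fits an underside at 20 mm. Its far edge was 2 to 3 pixels off, so that height is only approximate. The wrench, can and bin look unmoved in the scene view.
- **Disagreements:** The wrist and top cameras differed by 1 to 2 mm on the slot's position, so I corrected against the foot and slot seen together. Near the lock, the height from the tool pose was 0.5 to 1 mm above the expected 20 mm.

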